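Scrape broken seal chips off the inspection plate

ROBOT

A 6-joint arm with a two-finger parallel gripper is mounted at the origin on the work surface. World frame = base frame: x ahead of the robot, y to its left, z up, the work surface at z = 0. Lengths are in m, angles in degrees, forces in N, time in s.
With the tool pointing down it reaches from about 0.25 to 0.725 m from the base axis. Payload 9.7 kg.
Tool frame: the origin (TCP) lies at the very end of the fingers, on their centre line; the grasp point (between the pads) lies grasp_offset behind it (grasp_offset is the distance from the TCP to the grasp point, in m); z points along the fingers, y is the line along which they close (so a half turn about z gives the same grasp; the last joint's range is limited). The gripper opens to 85 mm and grips with 20 to 120 N. Pads are 22 mm wide; open, the fingers measure 114 mm over their backs; the gripper's body (76 mm by 85 mm) begins 54 mm behind the grasp point. The pads swing forward as they close: fully open they stand 13 mm farther back than shut.
Start: joints at [-71.849, 4.979, 10.078, 95.1, 0, 90], TCP at [0.171, -0.523, 0.231] pointing down, gripper open.
Joint ranges: [-179.16, 179.16], [-48.56, 103.87], [-65.8, 70.77], [-126.05, 130.52], [-82.76, 87.17], [-180, 180]. Speed limits (degrees/s): [127.2, 127.2, 147.25, 180, 180, 180].

INTERFACE

Orientations are given as [roll, pitch, yaw] about the fixed x, y, z axes, in that order (R = Rz(yaw) Ry(pitch) Rx(roll)).
In Python, from workcell import get_obs, camera, calibration, job_done, recognise, cut_out, mark_of, grasp_offset gives the robot as it stands.
- The arm moves only by the tool servo_tool, never from a script. Its argument "moves" is a list of rows, each a list of 3 entries, a list of its own where there are three numbers: the turn, a rotation vector about the tool's x, y, z in degrees, then the shift along the tool's x, y, z in m, then the opening in per cent of the stroke, from 0 (shut) to 100 (fully open). In form: [[[ax, ay, az], [x, y, z], claw], ...]. A call has 1 to 12 rows; each row shifts and turns the commanded pose from where the row before left it, along the tool's axes as they then stand; what a row does not reach is not made up. A row lasts 1/10 s, in which the tool goes at most 50 mm and 8.59 degrees, less where a joint would pass 70% of its speed; a pose out of reach is approached as far as the arm can. A call is refused whole if a number of a shift passes 0.05 or a number of a turn 8.59, either way. A call with a gripper value outside its range is refused whole. The fingers move at their own pace and stop on an object; "force" is the grip in N (left out, the last holds). Time passes only in rows, so rows that do not move let the fingers close. It gives the time, the measured TCP pose, the force, the opening and the grip force at its end, in the units of the state.
- get_obs(): the state, without advancing time (a new reading comes with each control period).
- camera(name): name is "scene" or "top" or "wrist"; returns (picture, depth): 400x640x3 uint8, red, green, blue; 400x640 float32, m along the optical axis (not along the pixel's ray), 0 where there is no reading.
- calibration(name): a dict with "camera_matrix" (3x3 intrinsics, pixels), "R" (3x3) and "t" (3): a world point X has camera coordinates R X + t. Camera axes: x right, y down, z forward; pixel columns grow to the right and rows downward; lengths in m; the calibration is good to about 2 mm. A picture is of the moment at which its call begins: read the wrist's pose just before it. calibration takes no time and is no camera call; for the wrist camera it gives the pose at the moment of the call.
- job_done(): hands the job in; it is judged then, once.
Trained networks look in the newest picture that a camera, given by its name, has taken for a name from the list of things; names that differ only in an ending like _2 or _b are one class to them, and where a whole thing is asked for, a point or a joint stands for the part that bears it (a point fixed in the world has none). Each returns a list of dicts, best first, with "score" (0 to 1); they miss things now and then, are a little off and sometimes report something else, mostly with a low value. They report only what shows in the picture. A call takes as long as a camera call. They do not tell look-alikes from the thing itself.
- recognise(name, camera): "xyz" ([x, y, z] in m, in the coordinates of the camera as it stood for that picture, good to about 4 mm: the middle of the surface that is visible of it).
- cut_out(name, camera): "mask" (400x640 bool, what is visible of it).
- mark_of(name, camera): "xyz" ([x, y, z] in m, in the coordinates of the camera as it stood for that picture, good to about 4 mm: a listed point, or the origin of a listed thing).
The state is a dict: "time": time; "q": joint angles; "qd": joint speeds; "joint_efforts": joint torques, N m; "ee_pos": TCP position; "tcp_rot": TCP orientation; "wrist_force": force on the tool from outside, world axes, zero at the start; "torque": the same for the moment, N m; "opening": finger opening in m; "grasp_force": force on a finger pad.
Only numpy, scipy, OpenCV 4.12 (cv2) and the standard library are available. Lean on these libraries where they do the work, as an engineer would, in place of code of your own. Each camera call takes 0.05 s, during which the arm holds its last target. There are 200 camera calls.

TASK

Take the grey scraper block from its stand and wipe the loose seal chips sideways along the sloped inspection plate, off its open end into the steel tray, starting from the end away from the tray and keeping the block pressed on the plate all the way, so that you feel it ride on the springy plate which need not stand quite level, but never lean on it hard (about 9 N is right, under 4 N is too little, over 16 N marks the plate). Then stand the scraper upright on its narrow raised ledge again, lengthwise as it stood. Touch the chips only with the scraper, and do not push the other things about.

Things in the scene. Friction and masses are not known exactly. Their poses are not given: they have to be found in the camera images.
- ramp: dark ball-head frame of the sloped bare-metal inspection plate. Origin: nominal centre of the plate's top face; x points up the slope (0.30 rad, away from the robot), y the wiping direction (level within 0.06 rad), z the nominal normal. Plate 150 mm (x) by 170 mm (y), 5 mm thick, overhanging the frame; both y ends open, both x edges with a lip 4 mm wide, 8 mm high
- plate_mid (a point): same point as the ramp's origin, fixed to the frame. The plate is rocked about the ramp's x axis here by an unknown angle of up to 0.07 rad either way, so its y ends stand up to 6 mm higher or lower than nominal, and it gives on springs along its normal, 1 mm per 8 N, at most 5 mm
- tray: open steel tray, 180 mm (x) by 110 mm (y), 30 mm high, walls 3 mm; fixed, level, at one y end of the plate (left or right), its near wall under the overhanging plate end, its x about along the plate's level x. Origin: centre of its underside, about 126 mm from the plate's centre
- stand: fixed steel stand of the scraper: foot 146 x 70 x 8 mm, and a narrow ledge 126 mm (x) by 16 mm (y), its top 46 mm above the origin. Origin: centre of its underside
- scraper: grey plastic scraper block, 0.14 to 0.28 kg, standing upright on the ledge. Origin: centre of its flat underside. Block 116 mm (x) by 20 mm (y), 25 mm high; above it, up to 71 mm, a grip 60 mm (x) by 18 mm (y), to be held across y. z up
- chip0: black plastic seal chip, 20 x 14 x 5 mm, lying on the plate. Origin: centre of its underside
- chip1: black plastic seal chip, 20 x 14 x 5 mm, lying on the plate. Origin: centre of its underside
- chip2: black plastic seal chip, 20 x 14 x 5 mm, lying on the plate. Origin: centre of its underside
- chip3: black plastic seal chip, 20 x 14 x 5 mm, lying on the plate. Origin: centre of its underside
- case: closed flat steel instrument case 170 x 105 x 32 mm standing beside the plate, on the side without the tray. Origin: centre of its underside. To be left alone
- bowl: steel bowl, 90 mm across, 45 mm high. Origin: centre of its underside. To be left alone
- spray: white spray can, 54 mm across, 170 mm high. Origin: centre of its underside. To be left alone
- brush: hand brush lying flat. Origin: centre of its underside. To be left alone
- tape: roll of paper tape lying flat, 90 mm across, 24 mm high. Origin: centre of its underside. To be left alone
- clips: instrument clip rack, 50 x 100 mm, 33 mm high. Origin: centre of its underside. To be left alone
- jar: small clear jar, 56 mm across, 70 mm high. Origin: centre of its underside. To be left alone
Not all that is in view belongs to the job. What is shaped like the scraper but blue is not meant. What is shaped like the tray but red is not meant.

How it is judged:
By the outcome, as a careful person would: the job done as asked, in the order asked, and still so for the second after the job is handed in, with the robot touching nothing.
It also fails if it takes over 64 s, if anything falls off the work surface, if the arm or the gripper's body presses on something with over 40 N, if the wrist force passes 120 N, or if a joint passes its speed limit or range.

## Working session

There is one attempt and no reset: what is moved stays moved. The work goes in short steps, Python scripts to look and compute and a tool call to move; the robot and the scene stay as the last step left them, time stands still between calls to the robot, and variables do not carry over. Pictures are saved under pics/ and viewed, at most 10 in all, crops included, and the job is handed in when it is done.

Besides the shell and the picture viewer there is one more tool, called after ">>>" by a JSON object that holds its "api" and its "payload". servo_tool: Moves the arm, as the interface text tells. Its arguments: {"type":"object","properties":{"moves":{"type":"array"},"force":{"type":"number"}},"required":["moves"]}

```bash
mkdir -p pics; ls
python3 - <<'E'
from workcell import *
import cv2, numpy as np
print(get_obs(), grasp_offset)
for n in ("scene","top"):
    p,d=camera(n); cv2.imwrite(f"pics/{n}0.png",p[:,:,::-1]); c=calibration(n)
    np.savez(f"{n}0.npz",p=p,d=d,**c)
    R,t=np.array(c["R"]),np.array(c["t"])
    for k in ["ramp","plate_mid","tray","stand","scraper","chip0","case"]:
        for r in mark_of(k,n)[:5]: print(n,k,round(r["score"],2),np.round(R.T@(np.array(r["xyz"])-t),3))
E
```

```text
pics
{'time': 0.0, 'q': array([-7.18491508e+01,  5.00976090e+00,  1.00333360e+01,  9.51011707e+01,
       -8.86310742e-04,  8.99990412e+01]), 'qd': array([-0.02336932, -0.01109829, -0.00489522,  0.07970296,  0.02745207,
       -0.04975325]), 'joint_efforts': array([-1.91690699e-03, -5.20390534e+01,  4.64798641e+01,  1.66066614e-02,
       -1.09431796e-04, -1.66095055e-05]), 'ee_pos': array([ 0.17125388, -0.52239567,  0.23058592]), 'tcp_rot': array([-1.79922404e+02,  8.85011453e-04,  1.81518092e+01]), 'wrist_force': array([ 0.20265945, -1.327359  ,  0.16719282]), 'torque': array([ 0.02645461,  0.01245518, -0.00936839]), 'grasp_force': 0.0, 'opening': 0.08567889258747473} 0.0187
scene ramp 0.79 [0.549 0.024 0.08 ]
scene plate_mid 0.71 [0.544 0.028 0.086]
scene plate_mid 0.47 [ 0.563  0.46  -0.001]
scene tray 0.98 [ 0.565 -0.097 -0.003]
scene tray 0.7 [ 0.287 -0.501 -0.001]
scene tray 0.17 [0.515 0.04  0.074]
scene stand 0.57 [0.455 0.325 0.   ]
scene scraper 0.6 [ 0.355  0.465 -0.003]
scene scraper 0.54 [0.459 0.318 0.046]
scene chip0 0.58 [0.518 0.043 0.076]
scene chip0 0.48 [ 0.521 -0.01   0.073]
scene chip0 0.35 [0.563 0.06  0.09 ]
scene case 0.91 [0.527 0.153 0.003]
top ramp 0.97 [0.546 0.024 0.08 ]
top plate_mid 0.86 [0.542 0.027 0.084]
top tray 0.88 [ 0.289 -0.5   -0.001]
top tray 0.64 [ 0.564 -0.098 -0.   ]
top stand 0.87 [ 0.461  0.326 -0.002]
top stand 0.47 [ 0.589 -0.427  0.003]
top scraper 0.86 [ 0.356  0.457 -0.003]
top scraper 0.81 [0.458 0.327 0.047]
top chip0 0.55 [0.563 0.06  0.086]
top chip0 0.48 [0.515 0.042 0.074]
top chip0 0.44 [ 0.523 -0.007  0.076]
top case 0.73 [0.457 0.326 0.046]
top case 0.56 [0.521 0.147 0.005]
top case 0.46 [ 0.561  0.462 -0.001]
```

View pics/top0.png

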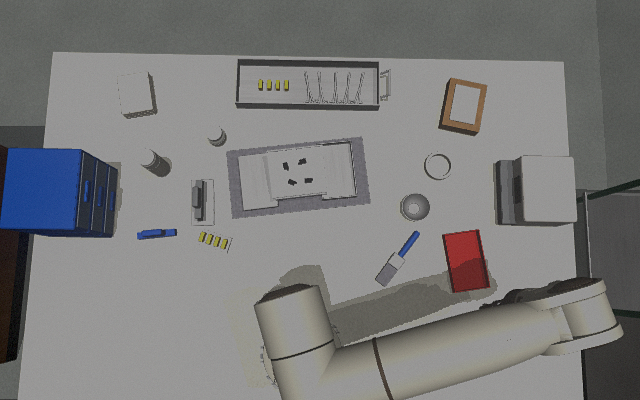

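View pics/scene0.png

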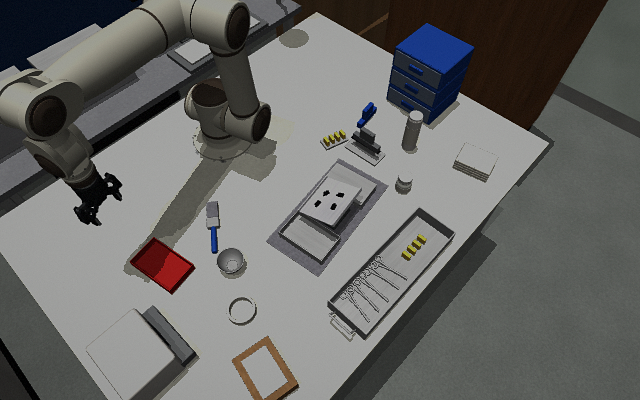

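The scene picture shows three look-alikes. Two scraper shapes: grey on its stand at top px (198,197), and blue at (157,234). Two trays: steel at the plate's right end, and red at (466,260). The grey scraper and the steel tray fit the description. I'll confirm the scraper in a wrist crop.

```bash
cat > h.py <<'E'
import numpy as np, cv2
from scipy.spatial.transform import Rotation as Ro
from workcell import *
def pose():
    o=get_obs(); return np.array(o["ee_pos"]),Ro.from_euler("xyz",o["tcp_rot"],degrees=True)
def rows(p0,R0,p1,R1,n,claw,arc=False,show=True):
    """n tool-frame rows from pose 0 to 1 (turn taken after shift)"""
    p0,p1=np.array(p0),np.array(p1); w=(R1*R0.inv()).as_rotvec()
    a0,a1=np.arctan2(p0[1],p0[0]),np.arctan2(p1[1],p1[0]); r0,r1=np.hypot(*p0[:2]),np.hypot(*p1[:2])
    P,R,out=p0,R0,[]
    for i in range(1,n+1):
        s=i/n; q=p0+s*(p1-p0)
        if arc: a=a0+s*(a1-a0); r=r0+s*(r1-r0); q=np.array([r*np.cos(a),r*np.sin(a),q[2]])
        Q=Ro.from_rotvec(s*w)*R0
        tn=np.round((R.inv()*Q).as_rotvec(degrees=True),2)+0.; sh=np.round(R.inv().apply(q-P),4)+0.
        out.append([tn.tolist(),sh.tolist(),claw]); P=P+R.apply(sh); R=R*Ro.from_rotvec(tn,degrees=True)
    if show:
        for k in range(0,n,12): print(str(out[k:k+12]).replace(" ",""))
    return P,R
def eul(r,p,y): return Ro.from_euler("xyz",[r,p,y],degrees=True)
def cloud(d,c):
    K,R,t=[np.array(c[k]) for k in ("camera_matrix","R","t")]
    v,u=np.mgrid[:400,:640]; X=np.stack([(u-K[0,2])/K[0,0]*d,(v-K[1,2])/K[1,1]*d,d],-1)
    return (X-t)@R
E
python3 - <<'E'
from h import *
p,R=pose()
rows(p,R,[.48,.03,.34],eul(180,0,-171.5),21,100,True)
E
```

```text
[[[0.0,0.0,-8.11],[0.0342,-0.0044,-0.0052],100],[[0.0,0.0,-8.11],[0.0343,-0.0016,-0.0052],100],[[0.0,0.0,-8.12],[0.0341,0.001,-0.0051],100],[[0.0,0.0,-8.11],[0.0337,0.0037,-0.0052],100],[[0.0,0.0,-8.11],[0.0332,0.0062,-0.0052],100],[[0.0,0.0,-8.11],[0.0323,0.0088,-0.0052],100],[[0.0,0.0,-8.11],[0.0313,0.0112,-0.0051],100],[[0.0,0.0,-8.11],[0.0302,0.0135,-0.0052],100],[[0.0,0.0,-8.12],[0.0289,0.0158,-0.0052],100],[[0.0,0.0,-8.11],[0.0274,0.0178,-0.0052],100],[[0.0,0.0,-8.11],[0.0257,0.0199,-0.0051],100],[[0.0,0.0,-8.11],[0.0239,0.0216,-0.0052],100]]
[[[0.0,0.0,-8.11],[0.0221,0.0233,-0.0052],100],[[0.0,0.0,-8.12],[0.02,0.0247,-0.0052],100],[[0.0,0.0,-8.11],[0.0179,0.0261,-0.0051],100],[[0.0,0.0,-8.11],[0.0158,0.0273,-0.0052],100],[[0.0,0.0,-8.11],[0.0134,0.0282,-0.0052],100],[[0.0,0.0,-8.11],[0.0112,0.029,-0.0052],100],[[0.0,0.0,-8.12],[0.0087,0.0295,-0.0051],100],[[0.0,0.0,-8.11],[0.0065,0.03,-0.0052],100],[[0.0,0.0,-8.11],[0.004,0.0301,-0.0052],100]]
```

>>> {"api": "servo_tool", "payload": {"moves": [[[0, 0, -8.1], [0.034, -0.004, -0.005], 100], [[0, 0, -8.1], [0.034, -0.002, -0.005], 100], [[0, 0, -8.1], [0.034, 0.001, -0.005], 100], [[0, 0, -8.1], [0.034, 0.004, -0.005], 100], [[0, 0, -8.1], [0.033, 0.006, -0.005], 100], [[0, 0, -8.1], [0.032, 0.009, -0.005], 100], [[0, 0, -8.1], [0.031, 0.011, -0.005], 100], [[0, 0, -8.1], [0.03, 0.0135, -0.005], 100], [[0, 0, -8.1], [0.029, 0.016, -0.005], 100], [[0, 0, -8.1], [0.027, 0.018, -0.005], 100], [[0, 0, -8.1], [0.026, 0.02, -0.005], 100], [[0, 0, -8.1], [0.024, 0.022, -0.005], 100]]}}

```text
time: 2.0
ee_pos: [0.4486, -0.2455, 0.2915]
tcp_rot: [180.0, 0.0, 115.7]
wrist_force: [0.3, -0.2, 0.0]
opening: 0.0855
grasp_force: 0.0
```

>>> {"api": "servo_tool", "payload": {"moves": [[[0, 0, -8.1], [0.022, 0.023, -0.005], 100], [[0, 0, -8.1], [0.02, 0.025, -0.005], 100], [[0, 0, -8.1], [0.018, 0.026, -0.005], 100], [[0, 0, -8.1], [0.016, 0.027, -0.005], 100], [[0, 0, -8.1], [0.013, 0.028, -0.005], 100], [[0, 0, -8.1], [0.011, 0.029, -0.005], 100], [[0, 0, -8.1], [0.009, 0.0295, -0.005], 100], [[0, 0, -8.1], [0.0065, 0.03, -0.005], 100], [[0, 0, -8.1], [0.004, 0.03, -0.005], 100], [[0, 0, 0], [0, 0, 0], 100], [[0, 0, 0], [0, 0, 0], 100]]}}

```text
time: 3.1
ee_pos: [0.481, 0.0285, 0.3364]
tcp_rot: [-180.0, 0.0, -171.7]
wrist_force: [0.8, -0.9, -0.3]
opening: 0.0854
grasp_force: 0.0
```

Run:
```python
from h import *
o=get_obs(); print(o["time"],o["ee_pos"],o["tcp_rot"],o["q"],o["wrist_force"])
c=calibration("wrist"); p,d=camera("wrist"); cv2.imwrite("pics/w1.png",p[:,:,::-1]); np.savez("w1.npz",p=p,d=d,**c)
print(-c["R"].T@c["t"], c["R"])
R,t=c["R"],c["t"]
for k in ["plate_mid","tray","stand","scraper","chip0"]:
    for r in mark_of(k,"wrist")[:5]: print(k,round(r["score"],2),np.round(R.T@(np.array(r["xyz"])-t),4))
```

```text
3.1 [0.48095367 0.02851579 0.33640967] [-1.79984757e+02  2.06977272e-02 -1.71748016e+02] [ 3.40104973e+00 -5.67678595e-01  1.63645137e+01  1.06910280e+02
 -1.34380991e-02 -4.85093395e+00] [ 0.75199036 -0.94090474 -0.28731868]
[0.40912942 0.01778105 0.47772656] [[-0.14298442  0.9897238  -0.0014993 ]
 [ 0.94844871  0.13745405  0.28557211]
 [ 0.2828436   0.03941035 -0.95835605]]
plate_mid 0.64 [0.5441 0.025  0.0804]
tray 0.57 [ 5.661e-01 -9.910e-02  5.000e-04]
stand 0.68 [4.563e-01 3.266e-01 2.000e-04]
scraper 0.97 [ 0.3529  0.4636 -0.0026]
scraper 0.78 [0.4589 0.3248 0.0471]
chip0 0.72 [0.5476 0.0263 0.0826]
chip0 0.63 [0.513  0.0446 0.0728]
chip0 0.62 [ 0.517  -0.0028  0.0727]
chip0 0.59 [0.5762 0.0088 0.088 ]
chip0 0.54 [0.5626 0.058  0.087 ]
```

View pics/w1.png

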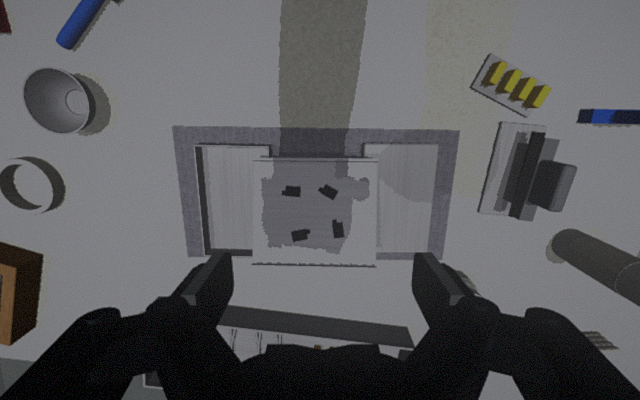

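The picture shows the plate centred at px (315,210), its chips at (291,191), (328,191), (300,235) and (338,228), the steel tray at left (230,205), and the grey scraper on its stand at right (535,175). Now I'll fit the plane and outlines.

Run:
```python
from h import *
for n in ("w1","top0"):
    f=np.load(n+".npz"); X=cloud(f["d"],f); ok=f["d"]>0
    yaw=np.radians(8.5)
    # plate: work in ramp-ish frame
    o=np.array([.545,.026,.082]); ex=np.array([np.cos(yaw),np.sin(yaw),0]); ey=np.array([-np.sin(yaw),np.cos(yaw),0])
    D=X-o; a=D@ex; b=D@ey
    res=D[...,2]-a*np.tan(.3)
    m=ok&(abs(a)<.06)&(abs(b)<.075)&(abs(res)<.02)
    A=np.c_[a[m],b[m],np.ones(m.sum())]; z=D[...,2][m]
    w=np.ones(len(z),bool)
    for _ in range(8):
        k=np.linalg.lstsq(A[w],z[w],rcond=None)[0]; e=z-A@k; w=abs(e)<.0025
    print(n,"plane slope a,b,off",k,w.sum(),e[w].std())
    r2=D[...,2]-(a*k[0]+b*k[1]+k[2])
    # outline
    m=ok&(abs(r2)<.012)&(abs(a)<.09)&(abs(b)<.1); m=m
    pts=np.c_[a[m],b[m]].astype(np.float32); print(" plate n",m.sum(),cv2.minAreaRect(pts*1000), np.percentile(pts,[.5,99.5],axis=0))
    up=ok&(r2>.003)&(r2<.011)&(abs(a)<.06)&(abs(b)<.08); nl,L,st,ce=cv2.connectedComponentsWithStats(up.astype(np.uint8))
    for i in range(1,nl):
        if st[i,4]>8: print("  chip a,b",a[L==i].mean().round(4),b[L==i].mean().round(4),"a",a[L==i].min().round(4),a[L==i].max().round(4),"b max",b[L==i].max().round(4), r2[L==i].max().round(4),st[i,4])
    # stand/scraper
    c=np.array([.458,.326])
    near=ok&(np.hypot(X[...,0]-c[0],X[...,1]-c[1])<.1)
    for lo,hi,nm in ((.004,.013,"foot"),(.062,.08,"block top"),(.105,.13,"grip top")):
        m=near&(X[...,2]>lo)&(X[...,2]<hi); q=X[m]
        if m.sum()>5: print(" ",nm,m.sum(),q[:,2].mean().round(4),[np.round(v,1) for v in cv2.minAreaRect((q[:,:2]*1000).astype(np.float32))], np.median(q,0).round(4))
```

```text
w1 plane slope a,b,off [ 0.31133104  0.03509015 -0.00101205] 9221 0.0008380276769286342
 plate n 13668 ((-2.4515609741210938, -0.7621917724609375), (170.5048065185547, 144.19381713867188), 89.46271514892578) [[-0.07360953 -0.08420022]
 [ 0.06812189  0.08399104]]
  chip a,b -0.0302 -0.0306 a -0.0378 -0.0231 b max -0.0196 0.0071 160
  chip a,b -0.0297 0.0197 a -0.0396 -0.0199 b max 0.0309 0.0074 157
  chip a,b 0.0192 0.0314 a 0.0063 0.0297 b max 0.0388 0.0071 161
  chip a,b 0.0267 -0.0204 a 0.0188 0.0352 b max -0.0075 0.0079 163
  foot 2689 0.0065 [array([445.6, 318.2]), array([ 70.2, 171.2]), np.float64(88.0)] [0.4436 0.3095 0.0064]
  block top 1162 0.0695 [array([458.5, 323.3]), array([115.7,  22.5]), np.float64(1.4)] [0.4515 0.3159 0.0693]
  grip top 908 0.1132 [array([458.4, 322.6]), array([59.9, 18.6]), np.float64(0.7)] [0.4572 0.3189 0.1144]
top0 plane slope a,b,off [ 0.30745565  0.03062354 -0.00082397] 966 0.0013705915192771482
 plate n 2744 ((-0.9262313842773438, -1.401702880859375), (171.3375244140625, 147.5074005126953), 89.39167785644531) [[-0.07376271 -0.08527054]
 [ 0.0694
[... 166 characters left out ...]
9 0.0335 a 0.0111 0.0339 b max 0.0422 0.0107 25
  chip a,b 0.0059 -0.047 a -0.003 0.0131 b max -0.0371 0.0067 14
  chip a,b 0.0136 0.0715 a 0.0057 0.0183 b max 0.0775 0.0059 10
  chip a,b -0.0087 0.0082 a -0.016 -0.0023 b max 0.0153 0.0102 11
  chip a,b -0.0341 -0.0299 a -0.0488 -0.0182 b max -0.0159 0.0099 35
  chip a,b -0.0334 0.0224 a -0.0494 -0.0201 b max 0.0339 0.0098 32
  foot 595 0.0072 [array([455.7, 326.4]), array([191.4, 186.1]), np.float64(52.4)] [0.4462 0.3101 0.0068]
  block top 152 0.069 [array([458.7, 322.1]), array([114.4,  21.3]), np.float64(0.6)] [0.4424 0.3191 0.0686]
  grip top 131 0.1145 [array([457.8, 322. ]), array([58. , 19.8]), np.float64(3.6)] [0.4578 0.3223 0.1145]
```

Run:
```python
from h import *
p,R=pose()
rows(p,R,[.445,.3235,.235],eul(180,0,-179),9,100)
```

```text
[[[0.0,0.0,0.79],[-0.0007,0.0331,0.0112],100],[[0.0,0.0,0.8],[-0.0003,0.0332,0.0113],100],[[0.0,-0.01,0.79],[0.0003,0.0331,0.0112],100],[[0.0,0.0,0.8],[0.0006,0.0331,0.0112],100],[[0.0,0.0,0.79],[0.0012,0.0332,0.0113],100],[[0.0,0.0,0.79],[0.0015,0.0331,0.0112],100],[[0.0,0.0,0.8],[0.0021,0.0331,0.0112],100],[[0.0,-0.01,0.79],[0.0025,0.033,0.0113],100],[[0.0,0.0,0.8],[0.003,0.033,0.0112],100]]
```

>>> {"api": "servo_tool", "payload": {"moves": [[[0, 0, 0.8], [-0.0007, 0.033, 0.011], 100], [[0, 0, 0.8], [-0.0003, 0.033, 0.011], 100], [[0, 0, 0.8], [0.0003, 0.033, 0.011], 100], [[0, 0, 0.8], [0.0006, 0.033, 0.011], 100], [[0, 0, 0.8], [0.001, 0.033, 0.011], 100], [[0, 0, 0.8], [0.0015, 0.033, 0.011], 100], [[0, 0, 0.8], [0.002, 0.033, 0.011], 100], [[0, 0, 0.8], [0.0025, 0.033, 0.011], 100], [[0, 0, 0.8], [0.003, 0.033, 0.011], 100], [[0, 0, 0], [0, 0, 0], 100], [[0, 0, 0], [0, 0, 0], 100], [[0, 0, 0], [0, 0, 0], 100]]}}

```text
time: 4.6
ee_pos: [0.4453, 0.3225, 0.2377]
tcp_rot: [180.0, 0.0, -179.0]
wrist_force: [-0.9, 0.2, 0.4]
opening: 0.0853
grasp_force: 0.0
```

Run:
```python
from h import *
o=get_obs(); print(o["time"],o["ee_pos"],o["tcp_rot"],o["wrist_force"])
c=calibration("wrist"); p,d=camera("wrist"); cv2.imwrite("pics/w2.png",p[:,:,::-1]); np.savez("w2.npz",p=p,d=d,**c)
R,t=c["R"],c["t"]
for k in ["stand","scraper"]:
    for r in mark_of(k,"wrist")[:5]: print(k,round(r["score"],2),np.round(R.T@(np.array(r["xyz"])-t),4))
X=cloud(d,c); ok=d>0
near=ok&(np.hypot(X[...,0]-.458,X[...,1]-.325)<.09)
for lo,hi,nm in ((.003,.012,"foot"),(.042,.05,"ledge"),(.064,.078,"block top"),(.111,.123,"grip top")):
    m=near&(X[...,2]>lo)&(X[...,2]<hi); q=X[m]
    if m.sum()>5: print(" ",nm,m.sum(),q[:,2].mean().round(4),[np.round(v,1) for v in cv2.minAreaRect((q[:,:2]*1000).astype(np.float32))], np.percentile(q,[1,50,99],axis=0).round(4).tolist())
```

```text
4.6 [0.44529935 0.3225104  0.23772668] [ 1.79997909e+02  2.55301228e-02 -1.79000259e+02] [-0.91209048  0.23120933  0.44762055]
stand 0.92 [ 0.4559  0.3263 -0.0006]
scraper 0.88 [0.461  0.3223 0.0435]
scraper 0.55 [ 0.3537  0.4619 -0.0014]
  foot 4406 0.0067 [array([450.6, 296.9]), array([161.9, 123.3]), np.float64(3.2)] [[0.3728, 0.2881, 0.0046], [0.4445, 0.3201, 0.0067], [0.5273, 0.36, 0.0085]]
  ledge 109 0.0451 [array([397.3, 322.8]), array([ 6.3, 19.3]), np.float64(1.0)] [[0.3941, 0.3131, 0.0433], [0.3974, 0.3207, 0.0451], [0.4005, 0.3313, 0.0473]]
  block top 735 0.0699 [array([458.4, 323.9]), array([116.3,  19. ]), np.float64(1.6)] [[0.4004, 0.3138, 0.0682], [0.4193, 0.3232, 0.0697], [0.516, 0.3346, 0.0772]]
  grip top 1205 0.1152 [array([457.8, 324.2]), array([59.4, 17.7]), np.float64(0.5)] [[0.4289, 0.3152, 0.1115], [0.4559, 0.324, 0.1154], [0.4865, 0.3328, 0.1171]]
```

View pics/w2.png

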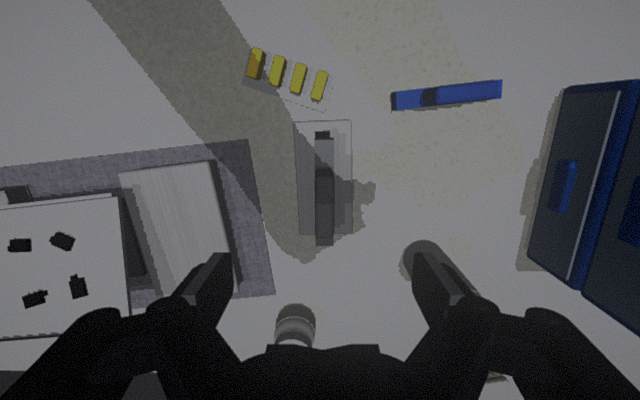

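The grey scraper is confirmed at px (325,190) on its stand, with the blue one lying apart at (447,95). The scraper's grip is centred at (0.458, 0.324) and its top is at 0.116, as expected. I'll descend and grasp it.

>>> {"api": "servo_tool", "payload": {"moves": [[[0, 0, 0], [-0.013, 0.0015, 0.02], 100], [[0, 0, 0], [0, 0, 0.03], 100], [[0, 0, 0], [0, 0, 0.03], 100], [[0, 0, 0], [0, 0, 0.03], 100], [[0, 0, 0], [0, 0, 0.025], 60], [[0, 0, 0], [0, 0, 0.018], 60], [[0, 0, 0], [0, 0, 0.0085], 60], [[0, 0, 0], [0, 0, 0], 50], [[0, 0, 0], [0, 0, 0], 40], [[0, 0, 0], [0, 0, 0], 35]], "force": 70}}

```text
time: 5.75
ee_pos: [0.4585, 0.3254, 0.0772]
tcp_rot: [179.9, 0.1, -179.0]
wrist_force: [0.4, -0.4, -0.2]
opening: 0.0296
grasp_force: 0.0
```

>>> {"api": "servo_tool", "payload": {"moves": [[[0, 0, 0], [0, 0, 0], 30], [[0, 0, 0], [0, 0, 0], 26], [[0, 0, 0], [0, 0, 0], 24], [[0, 0, 0], [0, 0, 0], 22], [[0, 0, 0], [0, 0, 0], 20], [[0, 0, 0], [0, 0, 0], 18], [[0, 0, 0], [0, 0, 0], 10], [[0, 0, 0], [0, 0, 0], 0], [[0, 0, 0], [0, 0, 0], 0], [[0, 0, 0], [0, 0, 0], 0]], "force": 70}}

```text
time: 6.75
ee_pos: [0.458, 0.3251, 0.076]
tcp_rot: [180.0, 0.0, -178.9]
wrist_force: [-0.9, -1.3, 4.8]
opening: 0.0172
grasp_force: 68.7
```

>>> {"api": "servo_tool", "payload": {"moves": [[[0, 0, 0], [0, 0, -0.01], 0], [[0, 0, 0], [0, 0, -0.02], 0], [[0, 0, 0], [0, 0, -0.03], 0], [[0, 0, 0], [0, 0, -0.03], 0], [[0, 0, 0], [0, 0, 0], 0], [[0, 0, 0], [0, 0, 0], 0], [[0, 0, 0], [0, 0, 0], 0]]}}

```text
time: 7.45
ee_pos: [0.4574, 0.3247, 0.1643]
tcp_rot: [-179.9, -0.1, -178.9]
wrist_force: [-0.0, -0.3, -3.4]
opening: 0.0171
grasp_force: 68.6
```

```bash
cat >> h.py <<'E'
M=eul(180,0,180)
C=np.array([.5426,.0249,.0802]); yaw=np.radians(8.2)
ex=np.array([np.cos(yaw),np.sin(yaw),0]); ey=np.array([-np.sin(yaw),np.cos(yaw),0]); ez=np.array([0,0,1.])
N=-.311*ex-.033*ey+ez; N/=np.linalg.norm(N)
PX=ex+.311*ez; PX-=N*(N@PX); PX/=np.linalg.norm(PX); PY=np.cross(N,PX)
RP=Ro.from_matrix(np.c_[PX,PY,N])*M
def plate(b,h,a=0.): return C+a*PX+b*PY+(h+.030)*N   # TCP for scraper underside at height h
E
python3 - <<'E'
from h import *
o=get_obs(); print(o["wrist_force"],o["torque"],o["opening"],o["grasp_force"])
p,R=pose(); print(p, PX,PY,N, RP.as_euler("xyz",degrees=True),plate(.072,.04))
rows(p,R,plate(.072,.04),RP,10,0)
E
```

```text
[-0.0327033  -0.29557425 -3.42600181] [-0.00253848 -0.0099955   0.01232955] 0.017135700515995736 68.59651207923889
[0.45740113 0.32473567 0.16427289] [0.94512432 0.1361945  0.29696982] [-0.1518158   0.98795115  0.03007477] [-0.28929565 -0.0735091   0.95441314] [ 178.19513464   17.2756938  -171.8       ] [0.51141857 0.09088685 0.1491743 ]
[[[-0.29,-1.73,-0.74],[-0.005,-0.0235,0.0015],0],[[-0.3,-1.72,-0.73],[-0.0046,-0.0235,0.0016],0],[[-0.29,-1.73,-0.74],[-0.0043,-0.0236,0.0015],0],[[-0.29,-1.72,-0.73],[-0.0039,-0.0237,0.0016],0],[[-0.29,-1.73,-0.74],[-0.0036,-0.0237,0.0016],0],[[-0.3,-1.72,-0.73],[-0.0032,-0.0238,0.0015],0],[[-0.29,-1.73,-0.74],[-0.0029,-0.0239,0.0015],0],[[-0.29,-1.72,-0.74],[-0.0025,-0.0238,0.0015],0],[[-0.3,-1.73,-0.73],[-0.0022,-0.0239,0.0014],0],[[-0.29,-1.72,-0.74],[-0.0018,-0.024,0.0014],0]]
```

>>> {"api": "servo_tool", "payload": {"moves": [[[-0.3, -1.7, -0.7], [-0.005, -0.0235, 0.0015], 0], [[-0.3, -1.7, -0.7], [-0.0046, -0.0235, 0.0015], 0], [[-0.3, -1.7, -0.7], [-0.0043, -0.0236, 0.0015], 0], [[-0.3, -1.7, -0.7], [-0.004, -0.0237, 0.0015], 0], [[-0.3, -1.7, -0.7], [-0.0036, -0.0237, 0.0015], 0], [[-0.3, -1.7, -0.7], [-0.0032, -0.0238, 0.0015], 0], [[-0.3, -1.8, -0.8], [-0.003, -0.0239, 0.0015], 0], [[-0.3, -1.8, -0.8], [-0.0025, -0.0238, 0.0015], 0], [[-0.3, -1.8, -0.8], [-0.002, -0.024, 0.0015], 0], [[-0.3, -1.8, -0.8], [-0.0018, -0.024, 0.0015], 0], [[0, 0, 0], [0, 0, 0], 0], [[0, 0, 0], [0, 0, 0], 0]]}}

```text
time: 8.65
ee_pos: [0.5108, 0.0905, 0.149]
tcp_rot: [178.1, 17.4, -171.9]
wrist_force: [0.3, 0.7, -2.4]
opening: 0.0172
grasp_force: 69.2
```

Run:
```python
from h import *
W=[];P=[]
for i in range(6):
    pic,d=camera("scene" if i<5 else "wrist"); o=get_obs(); W.append(np.r_[o["wrist_force"],o["torque"]]); P.append(o["ee_pos"])
    if i==4: cv2.imwrite("pics/s3.png",cv2.resize(pic[150:270,260:420,::-1],None,fx=4,fy=4))
W=np.array(W); np.save("tare.npy",W.mean(0)); print(W.round(2)); print("tare",W.mean(0),"N",W[:,:3]@N)
p,R=pose(); print(p,R.as_euler("xyz",degrees=True), "plate coords",[(p-C)@v for v in (PX,PY,N)], (RP.inv()*R).as_rotvec(degrees=True))
```

```text
[[ 0.08 -0.22 -2.04 -0.04  0.4   0.03]
 [-0.69  0.35 -2.52 -0.1   0.41  0.  ]
 [ 0.58  0.31 -2.63 -0.07  0.43 -0.06]
 [-0.47  0.54 -2.84 -0.12  0.43  0.01]
 [-0.52  0.25 -2.77 -0.07  0.46 -0.03]
 [-0.44 -1.15 -1.02 -0.08  0.45 -0.02]]
tare [-0.24323303  0.01451236 -2.30438553 -0.08008761  0.42788011 -0.01268362] N [-1.95630136 -2.23276986 -2.70170747 -2.61731555 -2.51494259 -0.75718129]
[0.51156894 0.09165593 0.15017922] [ 178.09740753   17.5178571  -171.73377049] plate coords [np.float64(0.0005453000676556519), np.float64(0.07276720792303416), np.float64(0.07085906763076952)] [-0.11752874 -0.23999218 -0.07100047]
```

View pics/s3.png

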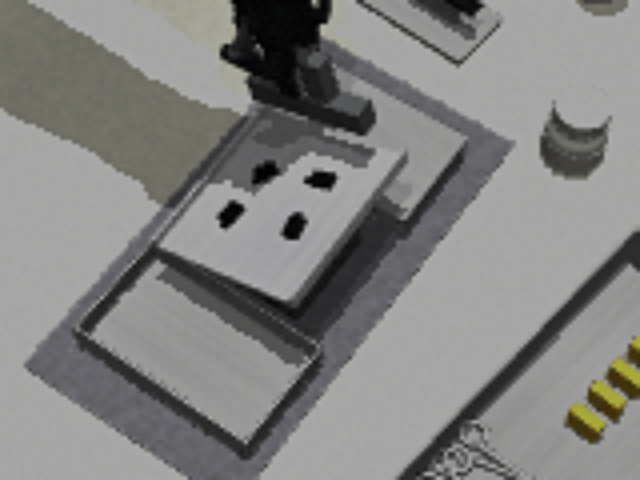

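The block hangs over the far end at crop px (310,105), clear of all four chips, with the lips on both sides. I'll descend gently.

>>> {"api": "servo_tool", "payload": {"moves": [[[0, 0, 0], [0, 0, 0.012], 0], [[0, 0, 0], [0, 0, 0.012], 0], [[0, 0, 0], [0, 0, 0.008], 0], [[0, 0, 0], [0, 0, 0.004], 0], [[0, 0, 0], [0, 0, 0.0015], 0], [[0, 0, 0], [0, 0, 0], 0], [[0, 0, 0], [0, 0, 0], 0]]}}

```text
time: 9.65
ee_pos: [0.5228, 0.0938, 0.115]
tcp_rot: [178.1, 17.6, -171.8]
wrist_force: [-0.1, -1.5, -2.4]
opening: 0.0172
grasp_force: 69.3
```

>>> {"api": "servo_tool", "payload": {"moves": [[[0, 0, 0], [0, 0, 0.0008], 0], [[0, 0, 0], [0, 0, 0], 0], [[0, 0, 0], [0, 0, 0], 0]]}}

```text
time: 9.95
ee_pos: [0.5229, 0.0939, 0.1141]
tcp_rot: [178.1, 17.6, -171.8]
wrist_force: [0.2, 0.2, -1.6]
opening: 0.0174
grasp_force: 69.3
```

>>> {"api": "servo_tool", "payload": {"moves": [[[0, 0, 0], [0, 0, 0.0008], 0], [[0, 0, 0], [0, 0, 0], 0], [[0, 0, 0], [0, 0, 0], 0]]}}

```text
time: 10.25
ee_pos: [0.5231, 0.094, 0.1131]
tcp_rot: [178.1, 17.5, -171.8]
wrist_force: [0.2, -0.4, -1.9]
opening: 0.0171
grasp_force: 69.3
```

>>> {"api": "servo_tool", "payload": {"moves": [[[0, 0, 0], [0, 0, 0.001], 0], [[0, 0, 0], [0, 0, 0], 0], [[0, 0, 0], [0, 0, 0], 0]]}}

```text
time: 10.55
ee_pos: [0.5234, 0.094, 0.1124]
tcp_rot: [178.1, 17.6, -171.8]
wrist_force: [-0.6, 0.1, 0.2]
opening: 0.0174
grasp_force: 69.6
```

>>> {"api": "servo_tool", "payload": {"moves": [[[0, 0, 0], [0, 0, 0.0008], 0], [[0, 0, 0], [0, 0, 0], 0], [[0, 0, 0], [0, 0, 0], 0]]}}

```text
time: 10.85
ee_pos: [0.5237, 0.0941, 0.1117]
tcp_rot: [178.1, 17.6, -171.8]
wrist_force: [-2.6, -1.2, 2.2]
opening: 0.0173
grasp_force: 70.0
```

>>> {"api": "servo_tool", "payload": {"moves": [[[0, 0, 0], [0, 0, 0.0005], 0], [[0, 0, 0], [0, 0, 0], 0], [[0, 0, 0], [0, 0, 0], 0]]}}

```text
time: 11.15
ee_pos: [0.5239, 0.0942, 0.1113]
tcp_rot: [178.1, 17.6, -171.8]
wrist_force: [-4.5, -0.8, 5.1]
opening: 0.0175
grasp_force: 70.3
```

Contact is at about 8.4 N. I'll wipe in short strokes, checking the force after each.

>>> {"api": "servo_tool", "payload": {"moves": [[[0, 0, 0], [0, -0.002, 0], 0], [[0, 0, 0], [0, -0.003, 0], 0], [[0, 0, 0], [0, -0.003, 0], 0], [[0, 0, 0], [0, -0.003, 0], 0]]}}

```text
time: 11.55
ee_pos: [0.5257, 0.0839, 0.1112]
tcp_rot: [178.0, 17.6, -171.8]
wrist_force: [-3.3, 2.8, 5.1]
opening: 0.0171
grasp_force: 70.4
```

>>> {"api": "servo_tool", "payload": {"moves": [[[0, 0, 0], [0, -0.003, 0.0001], 0], [[0, 0, 0], [0, -0.003, 0.0001], 0], [[0, 0, 0], [0, -0.003, 0], 0], [[0, 0, 0], [0, -0.003, 0], 0], [[0, 0, 0], [0, -0.003, 0], 0]]}}

```text
time: 12.05
ee_pos: [0.5281, 0.0691, 0.1107]
tcp_rot: [178.0, 17.6, -171.8]
wrist_force: [-2.0, 3.4, 5.3]
opening: 0.0174
grasp_force: 70.4
```

>>> {"api": "servo_tool", "payload": {"moves": [[[0, 0, 0], [0, -0.003, 0.0002], 0], [[0, 0, 0], [0, -0.003, 0.0001], 0], [[0, 0, 0], [0, -0.003, 0], 0], [[0, 0, 0], [0, -0.003, 0.0001], 0], [[0, 0, 0], [0, -0.003, 0], 0]]}}

```text
time: 12.55
ee_pos: [0.5306, 0.0544, 0.11]
tcp_rot: [178.0, 17.6, -171.8]
wrist_force: [-3.2, 3.4, 8.1]
opening: 0.0178
grasp_force: 70.7
```

>>> {"api": "servo_tool", "payload": {"moves": [[[0, 0, 0], [0, -0.003, 0], 0], [[0, 0, 0], [0, -0.003, 0], 0], [[0, 0, 0], [0, -0.003, 0], 0], [[0, 0, 0], [0, -0.003, 0], 0], [[0, 0, 0], [0, -0.003, 0], 0]]}}

```text
time: 13.05
ee_pos: [0.5329, 0.0395, 0.1095]
tcp_rot: [178.0, 17.6, -171.8]
wrist_force: [-4.3, 4.5, 7.9]
opening: 0.017
grasp_force: 70.7
```

>>> {"api": "servo_tool", "payload": {"moves": [[[0, 0, 0], [0, -0.003, -0.0001], 0], [[0, 0, 0], [0, -0.003, 0], 0], [[0, 0, 0], [0, -0.003, 0], 0], [[0, 0, 0], [0, -0.003, 0], 0], [[0, 0, 0], [0, -0.003, 0], 0]]}}

```text
time: 13.55
ee_pos: [0.5351, 0.0247, 0.109]
tcp_rot: [178.0, 17.6, -171.8]
wrist_force: [-3.9, 3.4, 7.6]
opening: 0.0171
grasp_force: 70.6
```

Run:
```python
from h import *
T=np.load("tare.npy"); W=[]
for i in range(2):
    pic,d=camera("scene"); o=get_obs(); W.append(np.r_[o["wrist_force"],o["torque"]])
W=np.array(W); print((W-T).round(2),(W-T)[:,:3]@N)
p,R=pose(); print("plate coords",[((p-C)@v).round(4) for v in (PX,PY,N)], (RP.inv()*R).as_rotvec(degrees=True))
cv2.imwrite("pics/s4.png",cv2.resize(pic[150:270,260:420,::-1],None,fx=4,fy=4))
```

```text
[[-2.76  3.61  9.61  0.8   0.45  0.24]
 [-3.7   1.13  9.61  0.63  0.45  0.18]] [ 9.70945022 10.15457092]
plate coords [np.float64(0.0014), np.float64(0.0015), np.float64(0.0297)] [-0.16821533 -0.35573107 -0.03164675]
```

View pics/s4.png

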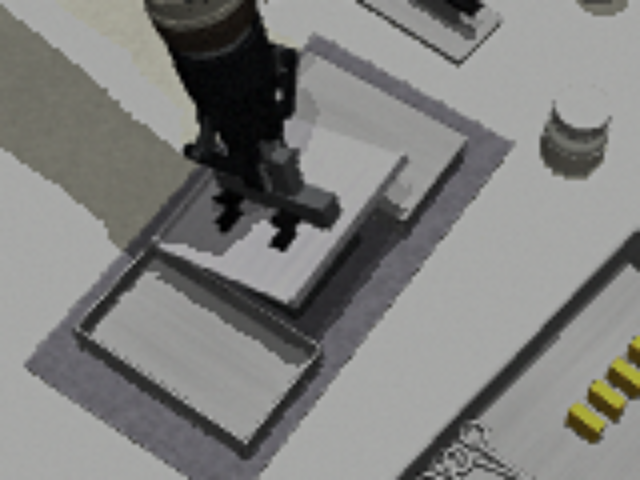

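The chips ride ahead of the block at crop px (230,210) and (285,228), the plate behind it is clean, and the force is about 10 N.

>>> {"api": "servo_tool", "payload": {"moves": [[[0, 0, 0], [0, -0.003, -0.0001], 0], [[0, 0, 0], [0, -0.003, 0], 0], [[0, 0, 0], [0, -0.003, 0], 0], [[0, 0, 0], [0, -0.003, 0], 0], [[0, 0, 0], [0, -0.003, 0], 0]]}}

```text
time: 14.15
ee_pos: [0.5373, 0.0099, 0.1086]
tcp_rot: [178.0, 17.6, -171.8]
wrist_force: [-3.7, 3.6, 7.3]
opening: 0.0174
grasp_force: 70.6
```

>>> {"api": "servo_tool", "payload": {"moves": [[[0, 0, 0], [0, -0.003, -0.0001], 0], [[0, 0, 0], [0, -0.003, 0], 0], [[0, 0, 0], [0, -0.003, 0], 0], [[0, 0, 0], [0, -0.003, 0], 0], [[0, 0, 0], [0, -0.003, 0], 0]]}}

```text
time: 14.65
ee_pos: [0.5395, -0.005, 0.1081]
tcp_rot: [178.0, 17.6, -171.8]
wrist_force: [-3.3, 3.1, 5.8]
opening: 0.0171
grasp_force: 70.5
```

>>> {"api": "servo_tool", "payload": {"moves": [[[0, 0, 0], [0, -0.003, 0.0001], 0], [[0, 0, 0], [0, -0.003, 0], 0], [[0, 0, 0], [0, -0.003, 0], 0], [[0, 0, 0], [0, -0.003, 0], 0], [[0, 0, 0], [0, -0.003, 0], 0]]}}

```text
time: 15.15
ee_pos: [0.5418, -0.0199, 0.1075]
tcp_rot: [178.0, 17.6, -171.8]
wrist_force: [-3.8, 2.7, 5.9]
opening: 0.017
grasp_force: 70.5
```

>>> {"api": "servo_tool", "payload": {"moves": [[[0, 0, 0], [0, -0.003, 0.0001], 0], [[0, 0, 0], [0, -0.003, 0], 0], [[0, 0, 0], [0, -0.003, 0], 0], [[0, 0, 0], [0, -0.003, 0], 0], [[0, 0, 0], [0, -0.003, 0], 0]]}}

```text
time: 15.65
ee_pos: [0.5442, -0.0347, 0.1069]
tcp_rot: [178.0, 17.6, -171.8]
wrist_force: [-3.9, 2.9, 6.3]
opening: 0.0171
grasp_force: 70.5
```

>>> {"api": "servo_tool", "payload": {"moves": [[[0, 0, 0], [0, -0.003, 0], 0], [[0, 0, 0], [0, -0.003, 0], 0], [[0, 0, 0], [0, -0.003, 0], 0], [[0, 0, 0], [0, -0.003, 0], 0], [[0, 0, 0], [0, -0.003, 0], 0]]}}

```text
time: 16.15
ee_pos: [0.5464, -0.0495, 0.1064]
tcp_rot: [178.0, 17.6, -171.8]
wrist_force: [-3.3, 2.3, 5.0]
opening: 0.0173
grasp_force: 70.4
```

Run:
```python
from h import *
T=np.load("tare.npy"); W=[]
for i in range(2):
    pic,d=camera("scene"); o=get_obs(); W.append(np.r_[o["wrist_force"],o["torque"]])
W=np.array(W); print((W-T).round(2),(W-T)[:,:3]@N)
p,R=pose(); print("plate coords",[((p-C)@v).round(4) for v in (PX,PY,N)], (RP.inv()*R).as_rotvec(degrees=True))
cv2.imwrite("pics/s5.png",cv2.resize(pic[150:270,260:420,::-1],None,fx=4,fy=4))
```

```text
[[-4.38  1.79  7.69  0.69  0.44  0.23]
 [-3.18  0.99  8.54  0.51  0.34  0.14]] [8.47556157 9.00185354]
plate coords [np.float64(0.0013), np.float64(-0.0737), np.float64(0.0294)] [-0.13854711 -0.33026891 -0.0240216 ]
```

View pics/s5.png

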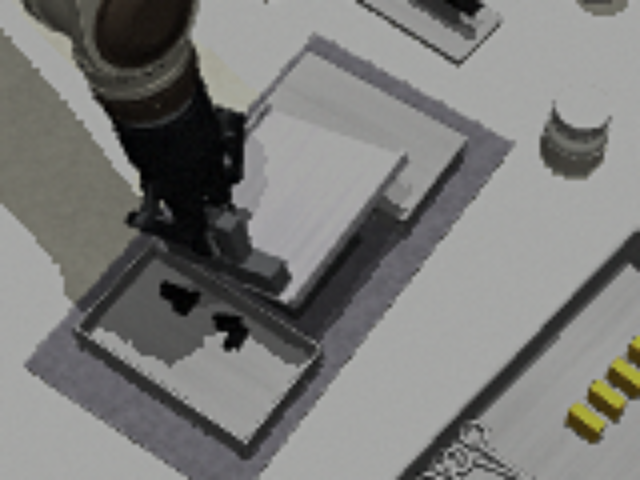

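The block is at the open end, and the chips at crop px (180,295) and (232,328) are over the tray. I'll finish the stroke.

>>> {"api": "servo_tool", "payload": {"moves": [[[0, 0, 0], [0, -0.003, 0], 0], [[0, 0, 0], [0, -0.003, 0], 0], [[0, 0, 0], [0, -0.003, 0], 0]]}}

```text
time: 16.55
ee_pos: [0.5478, -0.0585, 0.1061]
tcp_rot: [178.0, 17.6, -171.8]
wrist_force: [-3.7, 2.6, 5.6]
opening: 0.0172
grasp_force: 70.4
```

>>> {"api": "servo_tool", "payload": {"moves": [[[0, 0, 0], [0, -0.002, 0], 0], [[0, 0, 0], [0, -0.002, 0], 0], [[0, 0, 0], [0, 0, 0], 0], [[0, 0, 0], [0, 0, 0], 0]]}}

```text
time: 16.95
ee_pos: [0.5484, -0.0626, 0.1059]
tcp_rot: [178.1, 17.6, -171.8]
wrist_force: [-3.1, 1.4, 5.2]
opening: 0.0173
grasp_force: 70.4
```

>>> {"api": "servo_tool", "payload": {"moves": [[[0, 0, 0], [0, 0, -0.01], 0], [[0, 0, 0], [0, 0, -0.02], 0], [[0, 0, 0], [0, 0, -0.03], 0], [[0, 0, 0], [0, 0, -0.03], 0], [[0, 0, 0], [0, 0, 0], 0]]}}

```text
time: 17.45
ee_pos: [0.5225, -0.0703, 0.1958]
tcp_rot: [178.2, 17.9, -171.8]
wrist_force: [0.6, -0.9, -1.8]
opening: 0.017
grasp_force: 69.4
```

Run:
```python
from h import *
T=np.load("tare.npy")
o=get_obs(); print(o["time"],o["wrist_force"]-T[:3])
for i,n in enumerate(("scene","wrist")):
    c=calibration(n); pic,d=camera(n); R,t=c["R"],c["t"]
    for r in mark_of("chip0",n)[:7]: 
        x=R.T@(np.array(r["xyz"])-t); print(n,round(r["score"],2),x.round(3))
    if n=="scene": cv2.imwrite("pics/s6.png",cv2.resize(pic[150:270,260:420,::-1],None,fx=4,fy=4))
    else: cv2.imwrite("pics/w6.png",pic[:,:,::-1])
p,R=pose(); print(p,R.as_euler("xyz",degrees=True))
G=eul(180,0,-178.9)
print("back over stand"); P,Q=rows(p,R,[.458,.3249,.165],G,12,0)
```

```text
17.45 [ 0.84981394 -0.92247386  0.48254087]
scene 0.54 [ 0.567 -0.062  0.017]
scene 0.51 [ 0.515 -0.07   0.015]
scene 0.5 [ 0.576 -0.064  0.009]
scene 0.47 [ 0.525 -0.075  0.012]
scene 0.3 [0.338 0.282 0.002]
wrist 0.72 [ 0.523 -0.07   0.012]
wrist 0.72 [ 0.51  -0.07   0.012]
[ 0.52130218 -0.06962991  0.1895469 ] [ 178.06268152   17.42741119 -171.8047394 ]
back over stand
[[[0.25,1.44,0.61],[0.0011,0.0332,0.0029],0],[[0.25,1.44,0.61],[0.0014,0.0332,0.0028],0],[[0.25,1.44,0.61],[0.0017,0.0332,0.0027],0],[[0.25,1.44,0.61],[0.002,0.0332,0.0026],0],[[0.25,1.44,0.62],[0.0023,0.0332,0.0025],0],[[0.25,1.44,0.61],[0.0025,0.0332,0.0024],0],[[0.25,1.44,0.61],[0.0029,0.0332,0.0024],0],[[0.25,1.44,0.61],[0.0031,0.0331,0.0023],0],[[0.25,1.44,0.61],[0.0035,0.0331,0.0022],0],[[0.25,1.44,0.61],[0.0037,0.0331,0.0021],0],[[0.25,1.44,0.61],[0.0041,0.033,0.0022],0],[[0.25,1.45,0.61],[0.0043,0.033,0.002],0]]
```

View pics/s6.png

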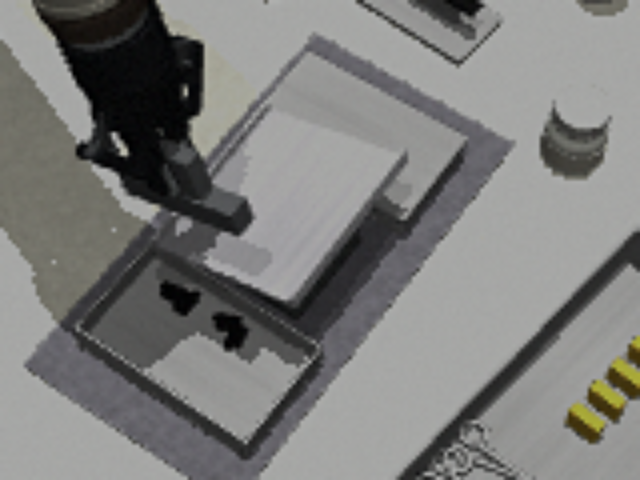

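All four chips lie in the tray at crop px (180,295) and (232,328), at z about 0.012, and the plate is clean. Back to the stand.

>>> {"api": "servo_tool", "payload": {"moves": [[[0.2, 1.4, 0.6], [0.001, 0.033, 0.003], 0], [[0.2, 1.4, 0.6], [0.0014, 0.033, 0.003], 0], [[0.2, 1.4, 0.6], [0.0017, 0.033, 0.003], 0], [[0.2, 1.4, 0.6], [0.002, 0.033, 0.0025], 0], [[0.2, 1.4, 0.6], [0.0023, 0.033, 0.0025], 0], [[0.2, 1.4, 0.6], [0.0025, 0.033, 0.0025], 0], [[0.3, 1.5, 0.6], [0.003, 0.033, 0.0025], 0], [[0.3, 1.5, 0.6], [0.003, 0.033, 0.0025], 0], [[0.3, 1.5, 0.6], [0.0035, 0.033, 0.002], 0], [[0.3, 1.5, 0.6], [0.0037, 0.033, 0.002], 0], [[0.3, 1.5, 0.6], [0.004, 0.033, 0.002], 0], [[0.3, 1.5, 0.6], [0.0043, 0.033, 0.002], 0]]}}

```text
time: 18.85
ee_pos: [0.4576, 0.3245, 0.1651]
tcp_rot: [-179.9, -0.2, -178.7]
wrist_force: [0.9, 0.4, -2.1]
opening: 0.0173
grasp_force: 69.4
```

>>> {"api": "servo_tool", "payload": {"moves": [[[0, 0, 0], [0, 0, 0], 0], [[0, 0, 0], [0, 0, 0], 0], [[0, 0, 0], [0, 0, 0], 0]]}}

```text
time: 19.15
ee_pos: [0.4582, 0.3225, 0.166]
tcp_rot: [-179.9, -0.1, -178.7]
wrist_force: [-0.4, -0.9, -2.2]
opening: 0.0172
grasp_force: 69.8
```

Run:
```python
from h import *
P=[];E=[];W=[]
for i in range(8):
    c=calibration("wrist"); pic,d=camera("wrist"); o=get_obs(); P.append(o["ee_pos"]);E.append(np.array(o["tcp_rot"])%360);W.append(o["wrist_force"])
print(o["time"],np.mean(P,0),np.std(P,0),np.mean(E,0),np.std(E,0),np.mean(W,0))
cv2.imwrite("pics/w7.png",pic[:,:,::-1]); np.savez("w7.npz",p=pic,d=d,**c)
X=cloud(d,c); p=np.mean(P,0)
for lo,hi,nm in ((-.012,.003,"block top"),(.033,.048,"grip top")):
    m=(d>0)&(abs(X[...,2]-p[2]-(lo+hi)/2)<(hi-lo)/2)&(np.hypot(X[...,0]-.458,X[...,1]-.325)<.08); q=X[m]
    if m.sum()>20:
        k=np.linalg.lstsq(np.c_[q[:,0]-.458,q[:,1]-.325,np.ones(len(q))],q[:,2],rcond=None)[0]
        print(nm,m.sum(),k,[np.round(v,1) for v in cv2.minAreaRect((q[:,:2]*1000).astype(np.float32))])
R,t=c["R"],c["t"]
for k in ("stand","scraper"):
    for r in mark_of(k,"wrist")[:3]: print(k,round(r["score"],2),(R.T@(np.array(r["xyz"])-t)).round(4))
```

```text
19.55 [0.45848934 0.32248507 0.16703998] [6.43445864e-05 1.73952780e-04 2.37394986e-04] [180.03214896  90.01104247 181.23238814] [1.44245490e-02 1.55869709e+02 1.12463400e-02] [-0.12460645 -0.01682867 -2.25975834]
block top 2599 [0.0559361  0.00766122 0.16356266] [array([424.4, 321.9]), array([49.1, 23.5]), np.float64(7.1)]
grip top 7738 [0.0070292  0.00049267 0.20726542] [array([447.1, 321.4]), array([58.1, 57.6]), np.float64(47.5)]
scraper 0.97 [0.459  0.3215 0.1362]
scraper 0.83 [ 0.3538  0.4616 -0.003 ]
```

View pics/w7.png

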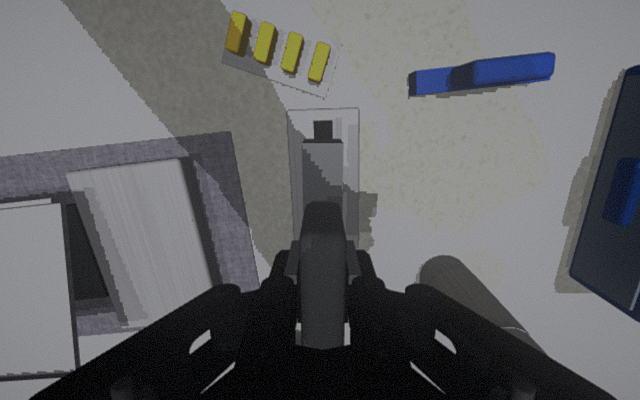

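The held scraper sits square in the fingers over the stand, with the ledge end at px (323,128). I'll measure the ledge centre and the block's tilt.

Run:
```python
from h import *
for n,z0 in (("w2",.071),("w7",.162)):
    f=np.load(n+".npz"); X=cloud(f["d"],f); ok=f["d"]>0
    x,y,z=X[...,0],X[...,1],X[...,2]
    m=ok&(abs(z-.008)<.004)&(x>.36)&(x<.42)&(abs(y-.325)<.05)
    g=ok&(abs(z-.046)<.006)&(x>.385)&(x<.402)&(abs(y-.325)<.02)
    b=ok&(abs(z-z0)<.005)&(x>.402)&(x<.425)&(abs(y-.324)<.014)
    for nm,k in (("foot",m),("ledge",g),("block",b)):
        q=X[k]; 
        if len(q)<10: print(n,nm,len(q)); continue
        # column extents per image row -> y of left/right edges
        e=[(y[r][k[r]].min(),y[r][k[r]].max(),x[r][k[r]].mean()) for r in range(400) if k[r].sum()>4]
        print(n,nm,len(q),"x",np.percentile(q[:,0],[1,99]).round(4),"y edges",np.median(e,0).round(4),"mid",np.median([(a+c)/2 for a,c,_ in e]).round(4),"z",np.median(q[:,2]).round(4))
        if nm=="block": 
            k2=np.polyfit(q[:,0],q[:,2],1); print("  pitch slope deg",np.degrees(np.arctan(k2[0])))
    # block front bottom edge: side-face? grip-end not visible
```

```text
w2 foot 1705 x [0.3607 0.4198] y edges [0.2871 0.3552 0.395 ] mid 0.3212 z 0.0067
w2 ledge 109 x [0.3941 0.4005] y edges [0.3131 0.3282 0.3974] mid 0.3206 z 0.0451
w2 block 437 x [0.4022 0.4246] y edges [0.3139 0.3321 0.4134] mid 0.323 z 0.0697
  pitch slope deg -0.473458402722356
w7 foot 2522 x [0.3605 0.4191] y edges [0.2874 0.3548 0.3932] mid 0.3208 z 0.0066
w7 ledge 190 x [0.3938 0.4019] y edges [0.3137 0.3289 0.398 ] mid 0.3213 z 0.0446
w7 block 1885 x [0.4022 0.4248] y edges [0.3113 0.331  0.4132] mid 0.3211 z 0.1609
  pitch slope deg 0.05621555000063666
```

>>> {"api": "servo_tool", "payload": {"moves": [[[0, 0, 0], [0.0005, 0.0004, 0.02], 0], [[0, 0, 0], [0, 0, 0.025], 0], [[0, 0, 0], [0, 0, 0.02], 0], [[0, 0, 0], [0, 0, 0.014], 0], [[0, 0, 0], [0, 0, 0.006], 0], [[0, 0, 0], [0, 0, 0.003], 0], [[0, 0, 0], [0, 0, 0], 0], [[0, 0, 0], [0, 0, 0], 0], [[0, 0, 0], [0, 0, 0], 0]]}}

```text
time: 20.55
ee_pos: [0.4582, 0.3237, 0.0798]
tcp_rot: [180.0, 0.1, -178.7]
wrist_force: [-0.2, -0.6, -2.3]
opening: 0.0176
grasp_force: 69.8
```

>>> {"api": "servo_tool", "payload": {"moves": [[[0, 0, 0], [0, 0, 0.001], 0], [[0, 0, 0], [0, 0, 0], 0], [[0, 0, 0], [0, 0, 0], 0]]}}

```text
time: 20.85
ee_pos: [0.4578, 0.3234, 0.078]
tcp_rot: [-180.0, -0.0, -178.7]
wrist_force: [-0.1, 0.2, -3.0]
opening: 0.0174
grasp_force: 69.8
```

>>> {"api": "servo_tool", "payload": {"moves": [[[0, 0, 0], [0, 0, 0.001], 0], [[0, 0, 0], [0, 0, 0], 0], [[0, 0, 0], [0, 0, 0], 0]]}}

```text
time: 21.15
ee_pos: [0.4578, 0.3234, 0.0769]
tcp_rot: [-180.0, -0.0, -178.7]
wrist_force: [0.9, -0.3, -2.6]
opening: 0.0174
grasp_force: 69.8
```

>>> {"api": "servo_tool", "payload": {"moves": [[[0, 0, 0], [0, -0.001, 0.0006], 0], [[0, 0, 0], [0, 0, 0], 0], [[0, 0, 0], [0, 0, 0], 0]]}}

```text
time: 21.45
ee_pos: [0.4579, 0.3224, 0.0764]
tcp_rot: [-180.0, -0.0, -178.7]
wrist_force: [0.8, 0.8, -3.2]
opening: 0.0169
grasp_force: 69.8
```

>>> {"api": "servo_tool", "payload": {"moves": [[[0, 0, 0], [0, 0, 0.0005], 0], [[0, 0, 0], [0, 0, 0], 0], [[0, 0, 0], [0, 0, 0], 0]]}}

```text
time: 21.75
ee_pos: [0.4579, 0.3225, 0.0761]
tcp_rot: [-180.0, 0.0, -178.7]
wrist_force: [-0.6, -0.3, 0.2]
opening: 0.0168
grasp_force: 70.1
```

>>> {"api": "servo_tool", "payload": {"moves": [[[0, 0, 0], [0, 0, 0.0003], 0], [[0, 0, 0], [0, 0, 0], 0], [[0, 0, 0], [0, 0, 0], 0], [[0, 0, 0], [0, 0, 0], 0]], "force": 20}}

```text
time: 22.15
ee_pos: [0.4579, 0.3225, 0.0761]
tcp_rot: [-180.0, 0.0, -178.7]
wrist_force: [-2.8, -1.9, 5.4]
opening: 0.0173
grasp_force: 70.7
```

>>> {"api": "servo_tool", "payload": {"moves": [[[0, 0, 0], [0, 0, 0], 22], [[0, 0, 0], [0, 0, 0], 24], [[0, 0, 0], [0, 0, 0], 26], [[0, 0, 0], [0, 0, 0], 29], [[0, 0, 0], [0, 0, 0], 33], [[0, 0, 0], [0, 0, 0], 40], [[0, 0, 0], [0, 0, 0], 50], [[0, 0, 0], [0, 0, 0], 60], [[0, 0, 0], [0, 0, 0], 60], [[0, 0, 0], [0, 0, 0], 60]]}}

```text
time: 23.15
ee_pos: [0.4578, 0.3224, 0.0755]
tcp_rot: [-180.0, -0.0, -178.7]
wrist_force: [0.5, 0.0, 0.8]
opening: 0.0511
grasp_force: 0.0
```

>>> {"api": "servo_tool", "payload": {"moves": [[[0, 0, 0], [0, 0, -0.01], 60], [[0, 0, 0], [0, 0, -0.02], 60], [[0, 0, 0], [0, 0, -0.03], 60], [[0, 0, 0], [0, 0, -0.04], 60], [[0, 0, 0], [0.015, 0, -0.045], 60], [[0, 0, 0], [0, 0, 0], 60], [[0, 0, 0], [0, 0, 0], 60], [[0, 0, 0], [0, 0, 0], 60]]}}

```text
time: 23.95
ee_pos: [0.4428, 0.3221, 0.2198]
tcp_rot: [-179.9, -0.0, -178.7]
wrist_force: [0.0, 0.3, 0.0]
opening: 0.0512
grasp_force: 0.0
```

Run:
```python
from h import *
o=get_obs(); print(o["time"],o["ee_pos"],o["wrist_force"])
c=calibration("wrist"); pic,d=camera("wrist"); cv2.imwrite("pics/w8.png",pic[:,:,::-1])
R,t=c["R"],c["t"]
for k in ("scraper","chip0"):
    for r in mark_of(k,"wrist")[:4]: print(k,round(r["score"],2),(R.T@(np.array(r["xyz"])-t)).round(4))
X=cloud(d,c); ok=d>0
near=ok&(np.hypot(X[...,0]-.458,X[...,1]-.325)<.09)
for lo,hi,nm in ((.064,.078,"block top"),(.111,.123,"grip top")):
    m=near&(X[...,2]>lo)&(X[...,2]<hi); q=X[m]
    if m.sum()>5: print(nm,m.sum(),np.median(q[:,2]).round(4),[np.round(v,1) for v in cv2.minAreaRect((q[:,:2]*1000).astype(np.float32))])
p2,d2=camera("scene"); c=calibration("scene"); R,t=c["R"],c["t"]
for r in mark_of("chip0","scene")[:6]: print("scene chip",round(r["score"],2),(R.T@(np.array(r["xyz"])-t)).round(4))
```

```text
23.95 [0.4427627  0.32206054 0.2198353 ] [0.01994504 0.33232743 0.0238502 ]
scraper 0.97 [0.4578 0.3233 0.0436]
scraper 0.75 [ 0.3504  0.4584 -0.0063]
scraper 0.19 [0.5252 0.1522 0.0013]
block top 808 0.0698 [array([458.1, 322.1]), array([115.9,  19.4]), np.float64(1.2)]
grip top 1318 0.1154 [array([457.4, 322. ]), array([58.7, 17.8]), np.float64(1.8)]
scene chip 0.53 [ 0.5212 -0.0726  0.0128]
scene chip 0.48 [ 0.5169 -0.0727  0.0146]
scene chip 0.36 [ 0.5629 -0.0618  0.0168]
scene chip 0.36 [0.4584 0.3159 0.0446]
```

View pics/w8.png

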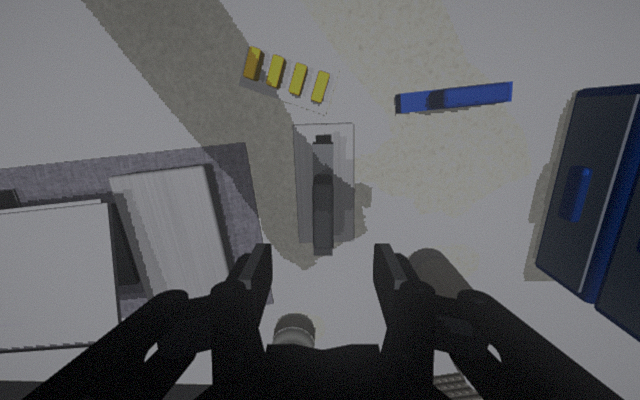

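The scraper stands upright on the ledge at px (323,195), lengthwise as before: block top at z 0.070, grip top at 0.115. The plate at left is bare and the arm is clear.

```bash
python3 -c "from workcell import *; print(job_done())"
```

```text
the job is handed in; nothing more can be done
None
```

The job is handed in, at about 24 s on the robot's clock: all four chips were wiped into the steel tray at about 8–11 N measured between strokes, and the grey scraper stands upright on its ledge, lengthwise as before; no verdict came back.

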